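# Feel along the grinder's rail for the notch and press the belt release

### The job

The belt grinder's tension release is a yellow tongue sunk in a notch somewhere along the steel rail. With a fingertip touch the top of the rail right beside the red end block, feel your way along the rail towards the grey end block until you come upon the notch, then press the tongue inside it fully down and move clear. Do not ram the grinder, and leave the hammer, the tape roll and the oil bottle where they are: nothing is picked up.

Things in the scene. Friction and masses are not known exactly. Their poses are not given: they have to be found in the camera images.
- grinder: Green belt grinder fixed to the table, a bare steel rail on its robot side. Origin on the table (z = 0) under the rail's centre line; y along the rail towards the red end block, x across it towards the belt, z up. Rail: ridge 14 mm wide, flat top at z = 125 mm, sides fall 31 mm to a deck (x -32 to 43 mm). The belt (x above 62 mm) is at most 102 mm high. The rail does not give.
- rail_red (a point): Point on the rail's top centre line where the rail meets the red end block (face at y = +125 mm in the grinder's frame; block 34 mm wide, 131 mm high, 105 mm long outwards). Axes as the grinder's. From here at least 58 mm of the rail's top is plain before the notch begins.
- rail_grey (a point): Point on the rail's top centre line where the rail meets the grey end block (face at y = -85 mm in the grinder's frame; same size as the red one). The rail's one notch, a gap 44 mm long cut right through it, open on both sides, is somewhere between the blocks: its middle is 30 to 130 mm from this point. No listed pose tells where; elsewhere the top is plain.
- tongue (a joint): Press depth in m of the yellow tongue in the notch (38 mm along the rail, 22 mm across, centred; flat top 10 mm below the rail's top): 0 at the start, 0.008 at its stop. Slides straight down against about 3.5 N of friction, no spring: it stays where it is left.
- hammer: Loose hammer lying on the table on the robot's side of the grinder, 240 mm long; its origin is at its underside. Leave alone.
- tape_roll: Loose roll of tape, brown, 100 mm across, 48 mm high, lying flat on the table on the robot's side of the grinder; origin at the centre of its underside. Leave alone.
- oil_can: Loose blue oil bottle with a red cap, standing, 54 mm across, 110 mm high, beside the grinder's grey end; origin at the centre of its underside. Leave alone.

How it is judged:
By the outcome, as a careful person would: the job done as asked, in the order asked, and still so for the second after the job is handed in, with the robot touching nothing.
It also fails if it takes over 51 s, if anything falls off the work surface, if the arm or the gripper's body presses on something with over 40 N, if the wrist force passes 120 N, or if a joint passes its speed limit or range.

### The arm

A 6-joint arm with a two-finger parallel gripper is mounted at the origin on the work surface. World frame = base frame: x ahead of the robot, y to its left, z up, the work surface at z = 0. Lengths are in mm, angles in degrees, forces in N, time in s.
With the tool pointing down it reaches from about 300 to 750 mm from the base axis. Payload 8.5 kg.
Tool frame: the origin (TCP) lies on the centre line of the jaws, within the pads' length; the fingertips stand 11 mm ahead of it and the grasp point (between the pads) lies 8 mm behind it (bot.nose_length is the distance from the TCP to the fingertips, in mm); z points along the fingers, y is the line along which they close (so a half turn about z gives the same grasp; the last joint's range is limited). The gripper opens to 88 mm and grips with 3 to 60 N. Pads are 18 mm wide; open, the fingers measure 123 mm over their backs; the gripper's body (75 mm by 187 mm) begins 45 mm behind the grasp point.
Start: joints at [62.321, 21.807, 74.336, -0, 83.858, -12.336], TCP at [145.528, 530.379, 249.748] pointing down, gripper open.
Joint ranges: [-178.18, 178.18], [-50.72, 133.34], [12.68, 142.11], [-81.47, 261.47], [9.98, 163.14], [-165.26, 165.26]. Speed limits (degrees/s): [136.94, 136.94, 180, 180, 180, 180].

### API

Orientations are given as a 3x3 rotation matrix whose columns are the frame's x, y, z axes.
In Python, from bench import bot, vision, nets gives the robot as it stands. The module is installed in compiled form; this text tells all that it offers.
- The arm moves only by the tool play_rows, never from a script. Its argument "rows" is a list of rows, each a list of 5 numbers: the shift along the world's x, y, z in cm, then the turn about the world's z in degrees, then the closure, from 0 (fully open) to 1 (shut). In form: [[x, y, z, yaw, gripper], ...]. A call has 1 to 5 rows; each row is the pose to reach, as a shift and turn from the pose commanded when the call began; what a row does not reach only later rows make up. A row lasts 1/8 s, in which the tool goes at most 62.5 mm and 10.7 degrees, less where a joint would pass 70% of its speed; a pose out of reach is approached as far as the arm can. A call with a gripper value outside its range is refused whole. The fingers move at their own pace and stop on an object; "force" is the grip in N (left out, the last holds). Time passes only in rows, so rows that repeat a pose let the fingers close. It gives the time, the measured TCP pose, the force, the opening and the grip force at its end, in the units of the state.
- bot.get_obs(): the state, without advancing time (a new reading comes with each control period).
- vision.snapshot(name): name is "side" or "top" or "wrist"; returns the picture (480x640x3 uint8, blue, green, red); there is no depth.
- vision.calibration(name): a dict with "fx", "fy", "cx", "cy" (pixels), "origin" and "orientation" of the camera in the world. Camera axes: x right, y down, z forward; pixel columns grow to the right and rows downward; lengths in mm; the calibration is good to about 2 mm. A picture is of the moment at which its call begins: read the wrist's pose just before it. calibration takes no time and is no camera call; for the wrist camera it gives the pose at the moment of the call.
- bot.job_done(): hands the job in; it is judged then, once.
Trained networks look in the newest picture that a camera, given by its name, has taken for a name from the list of things; names that differ only in an ending like _2 or _b are one class to them, and where a whole thing is asked for, a point or a joint stands for the part that bears it (a point fixed in the world has none). Each returns a list of dicts, best first, with "p" (0 to 1); they miss things now and then, are a little off and sometimes report something else, mostly with a low value. They report only what shows in the picture. A call takes as long as a camera call.
- nets.trace(camera, target): "pixels" (480x640 bool, what is visible of it) and "point" ([column, row] in pixels, amid what is visible of it).
- nets.landmark_of(camera, target): "point" ([column, row] in pixels: a listed point, or the origin of a listed thing).
The state is a dict: "time_s": time; "qpos": joint angles; "dq": joint speeds; "joint_efforts": joint torques, N m; "position": TCP position; "tcp_rot": TCP orientation; "contact_force": force on the tool from outside, world axes, zero at the start; "torque": the same for the moment, N m; "gripper_width": finger opening in mm; "gripper_force": force on a finger pad.
Only numpy, scipy, OpenCV 4.12 (cv2) and the standard library are available. Lean on these libraries where they do the work, as an engineer would, in place of code of your own. Each camera call takes 0.05 s, during which the arm holds its last target. There are 200 camera calls.

## Working session

There is one attempt and no reset: what is moved stays moved. The work goes in short steps, Python scripts to look and compute and a tool call to move; the robot and the scene stay as the last step left them, time stands still between calls to the robot, and variables do not carry over. Pictures are saved under pics/ and viewed, at most 10 in all, crops included, and the job is handed in when it is done.

Besides the shell and the picture viewer there is one more tool, called after "Request:" as name(argument=value, ...) on one line, values as JSON. play_rows: Moves the arm, as the interface text tells. Its arguments: {"type":"object","properties":{"rows":{"type":"array"},"force":{"type":"number"}},"required":["rows"]}

```bash
mkdir -p pics; cat > h.py <<'E'
import numpy as np, cv2
from bench import bot, vision, nets
def ray(c,px):
    k=vision.calibration(c); R=np.array(k["orientation"]);o=np.array(k["origin"])
    d=R@np.array([(px[0]-k["cx"])/k["fx"],(px[1]-k["cy"])/k["fy"],1]); return o,d/np.linalg.norm(d)
def atz(c,px,z):
    o,d=ray(c,px); return o+d*(z-o[2])/d[2]
def tri(a,b):
    (o1,d1),(o2,d2)=a,b
    s=np.linalg.lstsq(np.c_[d1,-d2],o2-o1,rcond=None)[0]
    p,q=o1+s[0]*d1,o2+s[1]*d2
    return (p+q)/2,np.linalg.norm(p-q)
E
python3 - <<'E'
from h import *
np.set_printoptions(precision=1,suppress=True)
ims=[]
s=bot.get_obs();print(s["tcp_rot"],s["contact_force"],s["gripper_width"])
Z={"rail_red":125,"rail_grey":125,"hammer":0,"tape_roll":0,"oil_can":0,"grinder":0}
for c in("side","top"):
    im=vision.snapshot(c);cv2.imwrite(f"pics/{c}0.png",im)
    print(c,vision.calibration(c)["origin"])
    for n in Z:
        for r in nets.landmark_of(c,n)[:1]: print(c,n,round(r["p"],2),np.array(r["point"]),atz(c,r["point"],Z[n]))
    for r in nets.trace(c,"tongue")[:2]: print(c,"tongue",r["p"],r["point"],r["pixels"].sum(),atz(c,r["point"],115))
E
```

```text
[[-1.   0.3 -0. ]
 [ 0.3  1.  -0. ]
 [ 0.  -0.  -1. ]] [-0.1  0.2 -0.1] 88.5114324921922
side [ 331.9 -742.9  565.9]
side rail_red 0.63 [319.5 193.7] [554.8 129.7 125. ]
side rail_grey 0.97 [351.5 248. ] [556.2 -86.8 125. ]
side hammer 0.7 [278.1 254.5] [459.3 112.7   0. ]
side tape_roll 0.92 [302.  328.2] [ 458.6 -126.7    0. ]
side oil_can 0.65 [395.  385.3] [ 567.3 -285.6    0. ]
side grinder 0.88 [338.2 279.9] [558.7  -6.8   0. ]
side tongue 0.52 [335.5, 226.0] 106 [555.2   8.9 115. ]
top [ 431.1  -53.7 1090. ]
top rail_red 0.78 [227.5 220.4] [554.6 125.3 125. ]
top rail_grey 0.71 [345. 216.] [561.2 -82.6 125. ]
top hammer 0.88 [252.3 280.7] [450.2  98.    0. ]
top oil_can 0.64 [443.9 220.3] [ 568.3 -282.8    0. ]
top grinder 0.79 [300.4 223. ] [564.5   2.7   0. ]
top tongue 0.78 [303.2, 216.9] 242 [561.4  -8.3 115. ]
```

View pics/top0.png

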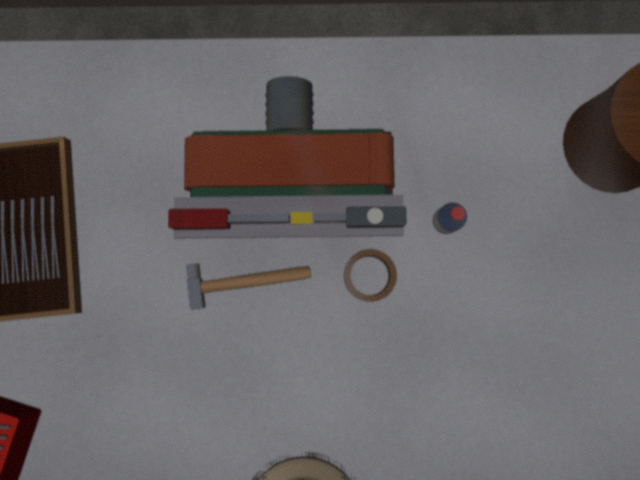

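View pics/side0.png

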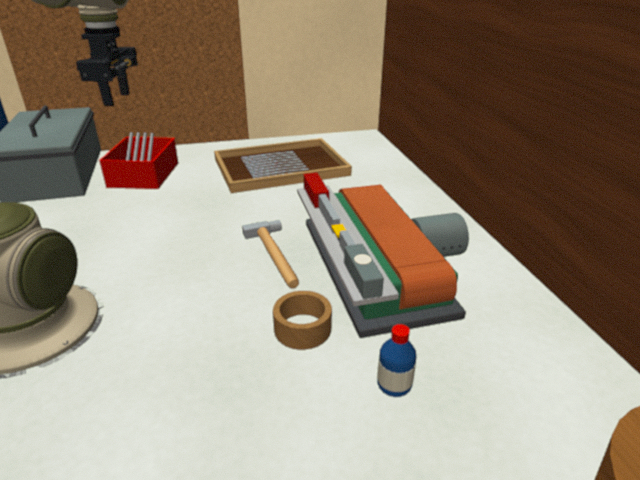

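The top view shows the red block at columns 170-228, the tongue at about (302,217) and the grey block at 346-405. The side view agrees. The grinder's yaw is about 1.3°. I'll approach with the jaws shut and the closing line across the rail.

Request:
play_rows(rows=[[4.1,-4.2,0,-10,1],[8.2,-8.4,0,-20,1],[12.3,-12.6,0,-30,1],[16.4,-16.8,0,-40,1],[20.5,-21,0,-50,1]], force=10)

```text
time_s: 1.42
position: [351.6, 318.9, 250.0]
tcp_rot: [[-0.412, 0.911, 0.001], [0.911, 0.412, 0.0], [0.0, 0.001, -1.0]]
contact_force: [0.3, 0.7, 0.4]
gripper_width: 39.8
gripper_force: 0.0
```

Request:
play_rows(rows=[[4.1,-4.2,0,-8,1],[8.2,-8.4,0,-16,1],[12.3,-12.6,0,-23.4,1],[16.4,-16.8,0,-23.4,1],[20.5,-21,0,-23.4,1]])

```text
time_s: 2.05
position: [556.7, 108.7, 249.9]
tcp_rot: [[-0.022, 1.0, 0.0], [1.0, 0.022, 0.0], [0.0, 0.0, -1.0]]
contact_force: [0.4, 1.5, 0.6]
gripper_width: 0.2
gripper_force: 0.0
```

```bash
python3 - <<'E'
from h import *
np.set_printoptions(precision=2,suppress=True)
s=bot.get_obs();print(s["time_s"],s["position"],s["tcp_rot"],s["contact_force"],s["gripper_width"],bot.nose_length)
im=vision.snapshot("wrist");cv2.imwrite("pics/w1.png",im)
print(vision.calibration("wrist")["origin"])
for n in("rail_red","rail_grey"):
    for r in nets.landmark_of("wrist",n)[:1]: print(n,r["p"],r["point"],atz("wrist",r["point"],125))
for r in nets.trace("wrist","tongue")[:1]: print(r["p"],r["point"],atz("wrist",r["point"],115))
E
```

```text
2.05 [556.72 108.73 249.86] [[-0.02  1.    0.  ]
 [ 1.    0.02  0.  ]
 [ 0.    0.   -1.  ]] [0.41 1.5  0.61] 0.23093526100006095 11.0
[558.81 181.4  383.63]
rail_red 0.7 [321.4, 209.4] [558.78 124.15 125.  ]
rail_grey 0.79 [319.3, 418.1] [558.89 -81.38 125.  ]
0.61 [320.7, 338.0] [557.84   3.52 115.  ]
```

View pics/w1.png

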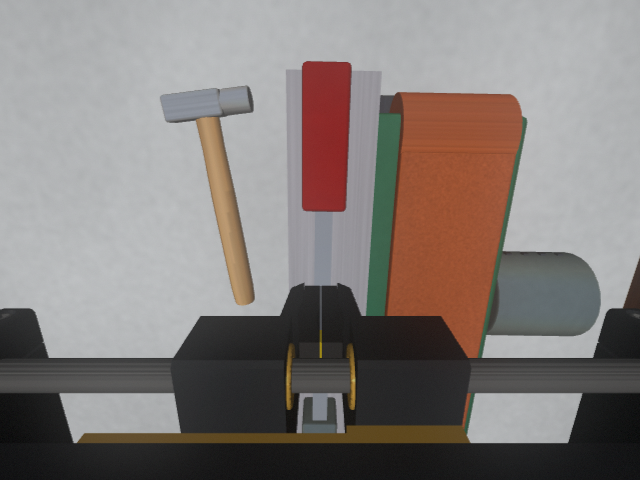

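The wrist view shows the red block face at row 211 and the rail centred on about column 322. That puts the red face near y≈123.5 and the rail at x≈558. I'll go down at x 558, y 110.7.

Request:
play_rows(rows=[[0.1,0.2,-3,0.5,1],[0.1,0.2,-6,0.5,1],[0.1,0.2,-9,0.5,1],[0.1,0.2,-10.5,0.5,1],[0.1,0.2,-10.8,0.5,1]])

```text
time_s: 2.88
position: [556.1, 113.0, 141.6]
tcp_rot: [[-0.032, 1.0, -0.001], [1.0, 0.032, 0.0], [0.0, -0.001, -1.0]]
contact_force: [0.5, -0.4, -0.1]
gripper_width: 0.6
gripper_force: 0.0
```

Request:
play_rows(rows=[[0,0,-0.15,0,1],[0,0,-0.3,0,1],[0,0,-0.4,0,1],[0,0,-0.4,0,1]])

```text
time_s: 3.38
position: [556.6, 112.3, 137.9]
tcp_rot: [[-0.031, 1.0, 0.0], [1.0, 0.031, 0.0], [-0.0, 0.0, -1.0]]
contact_force: [-0.2, 0.4, 0.3]
gripper_width: 0.6
gripper_force: 0.0
```

Request:
play_rows(rows=[[0.1,-0.1,-0.1,0,1],[0.1,-0.1,-0.2,0,1],[0.1,-0.1,-0.25,0,1],[0.1,-0.1,-0.25,0,1]])

```text
time_s: 3.88
position: [557.8, 111.2, 136.4]
tcp_rot: [[-0.031, 1.0, 0.001], [1.0, 0.031, -0.0], [-0.0, 0.001, -1.0]]
contact_force: [-3.6, -0.7, 9.4]
gripper_width: 0.2
gripper_force: 4.6
```

Contact with the rail: 9 N at tip height 125.4 mm. I'll ease off a little and slide towards the grey block.

Request:
play_rows(rows=[[0,-0.3,0.03,0,1],[0,-0.7,0.03,0,1],[0,-1.1,0.03,0,1],[0,-1.5,0.03,0,1],[0,-1.9,0.03,0,1]])

```text
time_s: 4.5
position: [558.0, 93.0, 136.4]
tcp_rot: [[-0.031, 1.0, 0.002], [1.0, 0.031, 0.001], [0.001, 0.002, -1.0]]
contact_force: [-0.6, 4.7, 6.4]
gripper_width: 0.6
gripper_force: 3.2
```

Request:
play_rows(rows=[[0,-0.4,0,0,1],[0,-0.8,0,0,1],[0,-1.2,0,0,1],[0,-1.6,0,0,1],[0,-2,0,0,1]])

```text
time_s: 5.12
position: [558.0, 73.0, 136.4]
tcp_rot: [[-0.031, 1.0, 0.002], [1.0, 0.031, 0.001], [0.001, 0.002, -1.0]]
contact_force: [-0.5, 5.6, 6.1]
gripper_width: 0.4
gripper_force: 3.3
```

Request:
play_rows(rows=[[0,-0.4,0,0,1],[0,-0.8,0,0,1],[0,-1.2,0,0,1],[0,-1.6,0,0,1],[0,-2,0,0,1]])

```text
time_s: 5.75
position: [558.0, 53.0, 136.4]
tcp_rot: [[-0.031, 1.0, 0.002], [1.0, 0.031, 0.001], [0.001, 0.002, -1.0]]
contact_force: [-0.6, 5.0, 6.2]
gripper_width: 0.8
gripper_force: 3.3
```

Request:
play_rows(rows=[[0,-0.3,0,0,1],[0,-0.6,0,0,1],[0,-0.9,0,0,1],[0,-1.2,0,0,1],[0,-1.5,0,0,1]])

```text
time_s: 6.38
position: [558.0, 38.0, 136.4]
tcp_rot: [[-0.031, 1.0, 0.002], [1.0, 0.031, 0.001], [0.001, 0.002, -1.0]]
contact_force: [-0.8, 4.1, 6.3]
gripper_width: 0.7
gripper_force: 3.4
```

Request:
play_rows(rows=[[0,-0.2,0,0,1],[0,-0.4,0,0,1],[0,-0.6,0,0,1],[0,-0.8,0,0,1],[0,-1,0,0,1]])

```text
time_s: 7.0
position: [558.0, 28.0, 136.4]
tcp_rot: [[-0.031, 1.0, 0.002], [1.0, 0.031, 0.001], [0.001, 0.002, -1.0]]
contact_force: [-0.2, 5.6, 6.6]
gripper_width: 0.6
gripper_force: 3.4
```

Request:
play_rows(rows=[[0,-0.15,0,0,1],[0,-0.3,0,0,1],[0,-0.45,0,0,1],[0,-0.6,0,0,1],[0,-0.75,0,0,1]])

```text
time_s: 7.62
position: [558.0, 20.5, 136.4]
tcp_rot: [[-0.031, 1.0, 0.002], [1.0, 0.031, 0.001], [0.001, 0.002, -1.0]]
contact_force: [0.1, 5.2, 6.6]
gripper_width: 0.4
gripper_force: 3.3
```

Request:
play_rows(rows=[[0,-0.1,0,0,1],[0,-0.2,0,0,1],[0,-0.3,0,0,1],[0,-0.4,0,0,1],[0,-0.5,0,0,1]])

```text
time_s: 8.25
position: [558.0, 15.5, 136.3]
tcp_rot: [[-0.031, 1.0, 0.002], [1.0, 0.031, 0.001], [0.001, 0.002, -1.0]]
contact_force: [-0.2, 4.7, 6.1]
gripper_width: 0.2
gripper_force: 3.1
```

Request:
play_rows(rows=[[0,-0.1,0,0,1],[0,-0.2,0,0,1],[0,-0.3,0,0,1],[0,-0.4,0,0,1]])

```text
time_s: 8.75
position: [557.9, 11.2, 136.1]
tcp_rot: [[-0.031, 1.0, 0.001], [1.0, 0.031, 0.001], [0.001, 0.001, -1.0]]
contact_force: [-0.5, 1.5, 1.7]
gripper_width: 0.2
gripper_force: 1.5
```

The support is fading at y≈11, which is the notch edge. The middle should be near y≈-3, so I'll move on a little with the same preload to confirm.

Request:
play_rows(rows=[[0,-0.1,0,0,1],[0,-0.2,0,0,1],[0,-0.3,0,0,1],[0,-0.4,0,0,1]])

```text
time_s: 9.25
position: [557.5, 6.7, 135.4]
tcp_rot: [[-0.031, 1.0, -0.0], [1.0, 0.031, -0.0], [-0.0, -0.0, -1.0]]
contact_force: [-0.4, 0.9, 0.6]
gripper_width: 0.5
gripper_force: 0.0
```

Request:
play_rows(rows=[[0,-0.2,0,0,1],[0,-0.4,0,0,1],[0,-0.6,0,0,1],[0,-0.8,0,0,1],[0,-0.95,0,0,1]])

```text
time_s: 9.88
position: [557.5, -2.8, 135.5]
tcp_rot: [[-0.031, 1.0, -0.0], [1.0, 0.031, 0.0], [0.0, -0.0, -1.0]]
contact_force: [0.4, -0.4, -0.0]
gripper_width: 0.1
gripper_force: 0.0
```

The tip is free at y=-2.8, over the notch. Now I'll go down, slowly near the tongue.

Request:
play_rows(rows=[[0,-0.1,-0.2,0,1],[0,-0.1,-0.45,0,1],[0,-0.1,-0.7,0,1],[0,-0.1,-0.85,0,1],[0,-0.1,-1.0,0,1]])

```text
time_s: 10.5
position: [557.5, -3.5, 125.7]
tcp_rot: [[-0.031, 1.0, 0.0], [1.0, 0.031, 0.0], [0.0, 0.0, -1.0]]
contact_force: [-1.5, 1.0, 2.7]
gripper_width: 0.3
gripper_force: 1.7
```

Request:
play_rows(rows=[[0,0,-0.1,0,1],[0,0,-0.2,0,1],[0,0,-0.3,0,1],[0,0,-0.4,0,1],[0,0,-0.5,0,1]])

```text
time_s: 11.12
position: [557.5, -3.6, 120.5]
tcp_rot: [[-0.031, 1.0, -0.0], [1.0, 0.031, 0.0], [0.0, -0.0, -1.0]]
contact_force: [-1.3, 0.8, 3.9]
gripper_width: 0.2
gripper_force: 1.7
```

Contact was at about 126, and the tongue is sliding at 3.9 N. On to the stop.

Request:
play_rows(rows=[[0,0,-0.1,0,1],[0,0,-0.17,0,1],[0,0,-0.24,0,1],[0,0,-0.3,0,1],[0,0,-0.34,0,1]])

```text
time_s: 11.75
position: [557.5, -3.6, 118.3]
tcp_rot: [[-0.031, 1.0, 0.001], [1.0, 0.031, -0.0], [-0.0, 0.001, -1.0]]
contact_force: [-6.1, 1.0, 15.9]
gripper_width: 0.7
gripper_force: 8.0
```

It's at the stop: tip 18 mm below the rail top, force up to 16 N. I'll lift straight out and clear.

Request:
play_rows(rows=[[0,0,0,0,1],[0,0,0,0,1],[0,0,0.6,0,1],[0,0,2,0,1],[0,0,4,0,1]])

```text
time_s: 12.38
position: [557.5, -3.7, 157.7]
tcp_rot: [[-0.031, 1.0, -0.001], [1.0, 0.031, 0.0], [0.0, -0.001, -1.0]]
contact_force: [-0.3, 0.4, 0.1]
gripper_width: 0.2
gripper_force: 0.0
```

Request:
play_rows(rows=[[0,0,3,0,1],[0,0,6,0,1],[-2,0,9,0,1],[-6,0,10,0,1],[-10,0,10,0,1]])

```text
time_s: 13.0
position: [456.8, -3.7, 258.4]
tcp_rot: [[-0.031, 1.0, 0.002], [1.0, 0.031, -0.001], [-0.001, 0.002, -1.0]]
contact_force: [0.4, 0.0, 0.5]
gripper_width: 0.5
gripper_force: 0.0
```

Request:
play_rows(rows=[[-3,0,0,0,1],[-5,0,0,0,1],[-5,0,0,0,1],[-5,0,0,0,1]])

```text
time_s: 13.5
position: [408.3, -3.8, 257.5]
tcp_rot: [[-0.031, 1.0, 0.001], [1.0, 0.031, -0.0], [-0.0, 0.001, -1.0]]
contact_force: [0.4, -0.0, 0.6]
gripper_width: 0.4
gripper_force: 0.0
```

```bash
python3 - <<'E'
from h import *
print(bot.get_obs()["contact_force"],bot.get_obs()["position"],bot.get_obs()["dq"])
im=vision.snapshot("side");cv2.imwrite("pics/s2.png",cv2.resize(im[150:420,200:480],None,fx=2,fy=2))
E
```

```text
[ 0.35572916 -0.04973695  0.63952557] [408.3357076   -3.79638455 257.47843445] [ 0.06889646  0.73324004 -0.04908812  0.0312826  -0.0713096  -0.11816531]
```

View pics/s2.png

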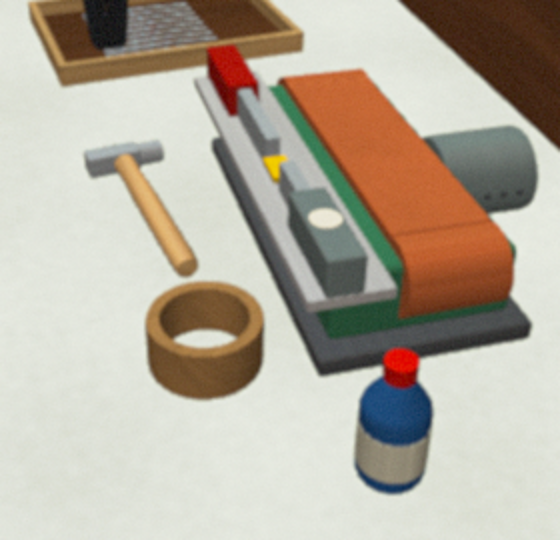

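The tongue at (275,166) in the crop sits low in the notch. The hammer, tape roll and bottle haven't moved, and the arm is clear.

```bash
python3 -c "
from bench import bot
print(bot.job_done())"
```

```text
the job is handed in; nothing more can be done
None
```

I felt along the rail from beside the red block to the notch, pressed the tongue down to its stop, moved the arm clear, and handed the job in at about 13.6 s; the hammer, tape roll and oil bottle were not touched.

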